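# Prop the lid of the spool-hub bin on its stay

## Task

Open the bulk bin with the yellow lid and leave the lid propped on its red stay, so that someone can scoop spool hubs out with one hand: lift the lid by its bar, nearly upright, until the stay springs up under it, lower it onto the stay without letting it drop, and let go. Leave the blue-lidded bin shut and the scoop lying where it is.

Things in the scene. Friction and masses are not known exactly. Their poses are not given: they have to be found in the camera images.
- yellow_lid (a joint): angle (rad) of the hinged yellow-framed lid with a clear window, 180 x 233 x 6 mm, about 0.3 kg, on a grey open bin 180 x 200 mm and 100 mm high that is fixed to the bench. 0 = shut and level, 1.45 = fully open (stop). It falls shut if let go before its stay is up. On its way up the stay comes free at about 1.25; it then rests on the stay at about 0.98. It can be lifted with a few newtons
- yellow_handle (a point): middle of the black bar handle of the yellow lid: a round bar 12 mm thick and 110 mm long, parallel to the hinge, its middle 45 mm above the underside of the lid (39 mm above its top face, free space below the bar), 165 mm from the hinge line and 15 mm from the lid's free edge. Axes turn with the lid: x points from the bar towards the hinge, y along the bar, z out of the lid's top face (up when shut). The round bar can turn between the fingers as the lid swings
- yellow_hinge (a point): middle of the yellow lid's hinge line, at the level of its underside, on the rim of the bin farther from the robot. Axes as for yellow_handle; the lid turns about y, its free edge (on the robot's side) going up and then away from the robot
- yellow_stay (a joint): angle (rad) of the red stay of the yellow bin, a rod 106 mm long and 8 mm thick, pivoted on the outside of the bin's right wall (-y side at yaw 0) under the lid's overhang. 0 = folded under the shut lid, 0.82 = fully up against its stop. A spring lifts it by itself as the lid is raised; it reaches its stop only when the lid has passed about 1.25 rad, and then carries the lid when this is lowered. It need not be touched
- blue_lid (a joint): angle (rad) of the lid of the other bin, alike but with a blue-framed lid, 0 = shut. To be left shut; its bin may stand on either side
- scoop: aluminium hand scoop lying on the bench at the robot's left, nearer the robot than the bins, blade 90 x 56 x 34 mm, black handle 95 mm long and 20 mm thick; origin at the underside where the handle meets the blade, x towards the blade's mouth. To be left where it is

How it is judged (in metres and radians):
On the way:
1. the yellow lid is raised until its stay has sprung fully up (value of joint yellow_lid above 1.12 rad and value of joint yellow_stay above 0.75 rad), for 0.1 s.
At the end, for the whole second after the job is handed in: the yellow lid rests still at 0.88 to 1.08 rad on its stay, which is fully up (above 0.75 rad); the blue lid is shut (below 0.05 rad); the scoop is within 30 mm of where it lay (value of joint yellow_lid between 0.88 and 1.08 rad and value of joint yellow_stay above 0.75 rad and velocity of joint yellow_lid between -0.1 and 0.1 rad/s and value of joint blue_lid below 0.05 rad and distance of scoop from where it was at the start of the episode below 0.03 m); the robot touches nothing.
It fails at once if the yellow lid is dropped (it falls faster than 2.5 rad/s) (velocity of joint yellow_lid below -2.5 rad/s).
It fails at once if the blue lid is lifted by more than 0.15 rad (value of joint blue_lid above 0.15 rad).
It also fails if it takes over 42 s, if anything falls off the work surface, if the arm or the gripper's body presses on something with over 40 N, if the wrist force passes 120 N, or if a joint passes its speed limit or range.

## Robot

A 6-joint arm with a two-finger parallel gripper is mounted at the origin on the work surface. World frame = base frame: x ahead of the robot, y to its left, z up, the work surface at z = 0. Lengths are in mm, angles in rad, forces in N, time in s.
With the tool pointing down it reaches from about 275 to 825 mm from the base axis. Payload 4.9 kg.
Tool frame: the origin (TCP) lies on the centre line of the jaws, within the pads' length; the fingertips stand 17 mm ahead of it and the grasp point (between the pads) lies 2 mm behind it; z points along the fingers, y is the line along which they close (so a half turn about z gives the same grasp; the last joint's range is limited). The gripper opens to 85 mm and grips with 20 to 120 N. Pads are 22 mm wide; open, the fingers measure 114 mm over their backs; the gripper's body (76 mm by 85 mm) begins 54 mm behind the grasp point. The pads swing forward as they close: fully open they stand 13 mm farther back than shut.
Start: joints at [-1.388, 0.326, -0.193, 1.052, 0, 1.437], TCP at [171.352, -522.644, 248.281] pointing down, gripper open.
Joint ranges: [-2.65, 2.65], [-0.97, 1.79], [-1.3, 1.35], [-1.93, 2.1], [-1.47, 1.37], [-3.14, 3.14]. Speed limits (rad/s): [2.57, 2.57, 3.14, 3.14, 3.14, 3.14].

## Interface

Orientations are given as a rotation vector (axis times angle).
In Python, from cell import telemetry, cams, hand_in gives the robot as it stands.
- The arm moves only by the shell command python3 -m inch 'ROWS' [FORCE]. ROWS is JSON, a list that holds one entry, the list of rows, each a list of 5 numbers: the closure, from 0 (fully open) to 1 (shut), then the shift along the world's x, y, z in mm, then the turn about the world's z in rad. In form: [[[jaw, dx, dy, dz, roll], ...]]. A call has 1 to 20 rows; each row is the pose to reach, as a shift and turn from the pose commanded when the call began; what a row does not reach only later rows make up. A row lasts 1/10 s, in which the tool goes at most 50 mm and 8.59 degrees, less where a joint would pass 70% of its speed; a pose out of reach is approached as far as the arm can. A call with a gripper value outside its range is refused whole. The fingers move at their own pace and stop on an object; FORCE is the grip in N (left out, the last holds). Time passes only in rows, so rows that repeat a pose let the fingers close. It gives the time, the measured TCP pose, the force, the opening and the grip force at its end, in the units of the state.
- telemetry.get_obs(): the state, without advancing time (a new reading comes with each control period).
- cams.capture(name): name is "scene" or "top"; returns a dict with "frame" (480x640x3 uint8, red, green, blue), "z_map" (480x640 float32, mm along the optical axis (not along the pixel's ray), 0 where there is no reading), "camera_matrix" (3x3 intrinsics, pixels), "dist_coeffs" ([k1, k2, p1, p2, k3] as OpenCV has them; the pictures are not rectified), "extrinsics" (4x4, takes a point from camera to world coordinates). Camera axes: x right, y down, z forward; pixel columns grow to the right and rows downward; lengths in mm; the calibration is good to about 2 mm. A picture is of the moment at which its call begins.
- hand_in(): hands the job in; it is judged then, once.
The state is a dict: "t": time; "joint_positions": joint angles; "qd": joint speeds; "joint_torque": joint torques, N m; "tcp_pos": TCP position; "orientation": TCP orientation; "ft_force": force on the tool from outside, world axes, zero at the start; "moment": the same for the moment, N m; "gripper_width": finger opening in mm; "gripper_force": force on a finger pad.
Only numpy, scipy, OpenCV 4.12 (cv2) and the standard library are available. Lean on these libraries where they do the work, as an engineer would, in place of code of your own. Each camera call takes 0.05 s, during which the arm holds its last target. There are 200 camera calls.

## Working session

There is one attempt and no reset: what is moved stays moved. The work goes in short steps, Python scripts to look and compute and a shell command to move; the robot and the scene stay as the last step left them, time stands still between calls to the robot, and variables do not carry over. Pictures are saved under pics/ and viewed, at most 10 in all, crops included, and the job is handed in when it is done.

```bash
mkdir -p pics; cat > h.py <<'E'
import numpy as np,cv2
from cell import telemetry,cams,hand_in
def cap(n,f=None):
    c=cams.capture(n)
    if f: cv2.imwrite('pics/'+f,c['frame'][:,:,::-1])
    return c
def pts(c):
    "world point per pixel (HxWx3), nan where no depth"
    K,D=np.array(c['camera_matrix']),np.array(c['dist_coeffs'])
    h,w=c['z_map'].shape
    uv=np.stack(np.meshgrid(np.arange(w),np.arange(h)),-1).reshape(-1,1,2).astype(float)
    n=cv2.undistortPoints(uv,K,D).reshape(h,w,2)
    z=np.where(c['z_map']>0,c['z_map'],np.nan)
    P=np.dstack([n*z[...,None],z]); E=np.array(c['extrinsics'])
    return P@E[:3,:3].T+E[:3,3]
E
python3 - <<'E'
from h import *
for n in('scene','top'):
    c=cap(n,n+'0.png');P=pts(c)
    hsv=cv2.cvtColor(c['frame'],cv2.COLOR_RGB2HSV)
    print(n,np.array(c['extrinsics'])[:3,3])
    for nm,lo,hi in(('yel',(18,120,80),(38,255,255)),('blu',(95,120,50),(130,255,255))):
        m=cv2.inRange(hsv,lo,hi)>0
        q=P[m]; v=np.argwhere(m)
        print(nm,m.sum(),v.min(0),v.max(0),np.nanpercentile(q,[2,50,98],axis=0).round(0).tolist())
print(telemetry.get_obs())
E
```

```text
scene [1348.82944893  419.11924519  694.80531393]
yel 9271 [0 0] [362 604] [[-90.0, -1402.0, -590.0], [483.0, -1200.0, 107.0], [787.0, 336.0, 560.0]]
blu 10445 [24  0] [270 639] [[-186.0, -1498.0, -199.0], [104.0, -1260.0, 214.0], [749.0, -66.0, 422.0]]
top [ 391.56288208  -16.48605555 1155.3691679 ]
yel 6474 [62  0] [477 639] [[266.0, -1308.0, -587.0], [612.0, 128.0, 108.0], [927.0, 422.0, 134.0]]
blu 3611 [162 331] [256 442] [[481.0, -304.0, 102.0], [590.0, -197.0, 107.0], [682.0, -65.0, 112.0]]
{'t': 0.1, 'joint_positions': array([-1.38820074e+00,  3.26901694e-01, -1.93474977e-01,  1.05199052e+00,
        1.63201115e-06,  1.43658012e+00]), 'qd': array([-9.18561614e-05, -2.17949963e-03,  2.80636955e-03, -3.39590222e-03,
        4.34844725e-04, -9.83670949e-04]), 'joint_torque': array([ 1.54915415e-03, -4.44238365e+01,  2.63039535e+01,  7.97717687e-03,
       -5.81209952e-05,  6.71935126e-06]), 'tcp_pos': array([ 171.25973351, -522.14353306,  247.56610352]), 'orientation': array([-3.10070913e+00, -4.95320487e-01,  5.70910678e-05]), 'ft_force': array([-0.073669  , -0.29721896,  0.2453481 ]), 'moment': array([0.0257395 , 0.0210039 , 0.08358492]), 'gripper_force': 0.0, 'gripper_width': 85.78389245365317}
```

View pics/scene0.png

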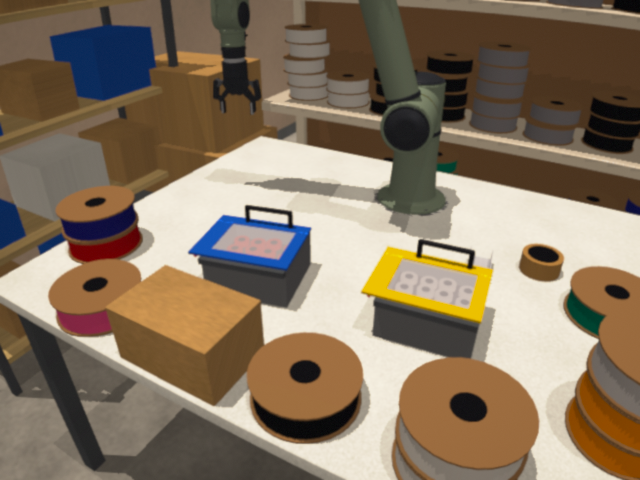

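View pics/top0.png

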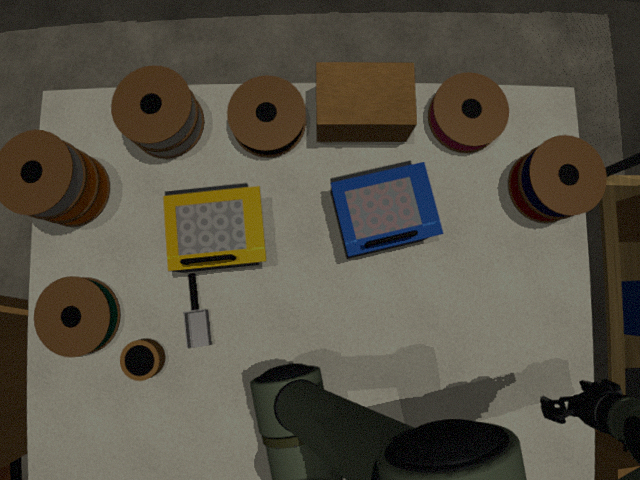

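The scene view shows the blue bin at about (255,250) and the yellow bin at about (430,290). The top view shows the yellow lid spanning (165–265, 185–272) with its bar at (208,260). The scoop lies just robot-side of it at (197,310). I'll measure the bar and the lid next.

```bash
python3 - <<'E'
from h import *
for n in('top','scene'):
    c=cap(n);P=pts(c);hsv=cv2.cvtColor(c['frame'],cv2.COLOR_RGB2HSV)
    R=(P[...,0]>400)&(P[...,0]<800)&(P[...,1]>0)&(P[...,1]<300)
    y=(cv2.inRange(hsv,(18,120,80),(38,255,255))>0)&R&(P[...,2]>95)&(P[...,2]<130)
    q=P[y]; r=cv2.minAreaRect(q[:,:2].astype(np.float32)); print(n,'lid',r,np.median(q[:,2]))
    print(cv2.boxPoints(r).round(0).tolist())
    b=R&(P[...,2]>138)&(P[...,2]<165)&(hsv[...,2]<70); q=P[b]
    print('bar',len(q),cv2.minAreaRect(q[:,:2].astype(np.float32)),np.percentile(q,[5,50,95],axis=0).round(1).tolist())
    # bar by colour: ray onto plane z=145
    if n=='top':
        sub=np.zeros(b.shape,bool);sub[245:275,172:245]=1
        v=np.argwhere(sub&(hsv[...,2]<60))[:,::-1]; print(v.min(0),v.max(0),len(v))
        K,D,E=[np.array(c[k]) for k in('camera_matrix','dist_coeffs','extrinsics')]
        u=cv2.undistortPoints(v.reshape(-1,1,2).astype(float),K,D)[:,0]
        d=np.c_[u,np.ones(len(u))]@E[:3,:3].T; w=E[:3,3]+d*((146-E[2,3])/d[:,2])[:,None]
        print('ray',cv2.minAreaRect(w[:,:2].astype(np.float32)))
E
```

```text
top lid ((541.5970458984375, 208.0410614013672), (183.3137969970703, 200.1631317138672), 5.262752532958984) 107.26009966784545
[[441.0, 299.0], [460.0, 100.0], [642.0, 117.0], [624.0, 316.0]]
bar 278 ((462.8676452636719, 228.96969604492188), (11.401241302490234, 121.67431640625), 5.1549859046936035) [[455.6, 173.3, 146.0], [462.3, 226.8, 151.0], [470.7, 281.9, 154.8]]
[172 255] [244 274] 558
ray ((449.8770446777344, 226.87583923339844), (37.365257263183594, 164.33982849121094), 5.2082390785217285)
scene lid ((539.491455078125, 206.8975830078125), (187.92530822753906, 200.0492401123047), 4.782578468322754) 106.69168345085006
[[438.0, 299.0], [454.0, 99.0], [641.0, 115.0], [625.0, 314.0]]
bar 192 ((466.464111328125, 231.23776245117188), (11.040021896362305, 115.3088150024414), 6.491482734680176) [[460.7, 177.2, 142.4], [466.2, 232.2, 148.6], [473.2, 285.5, 151.9]]
```

```bash
python3 -m inch '[[[0.5,30,75,0,0.14],[0.5,60,150,0,0.28],[0.5,80,200,0,0.42],[0.5,100,250,0,0.56],[0.5,115,300,0,0.7],[0.5,135,350,0,0.84],[0.5,155,400,0,0.98],[0.5,175,450,0,1.12],[0.5,195,500,0,1.26],[0.5,214,550,0,1.344],[0.5,233,600,0,1.344],[0.5,253,650,0,1.344],[0.5,272,700,0,1.344],[0.5,292,751,0,1.344],[0.5,292,751,0,1.344],[0.5,292,751,0,1.344],[0.5,292,751,0,1.344],[0.5,292,751,0,1.344],[0.5,292,751,0,1.344],[0.5,292,751,0,1.344]]]' 40
python3 - <<'E'
from h import *
cap('scene','s1.png');o=telemetry.get_obs();print(o['tcp_pos'],o['orientation'],o['joint_positions'],o['gripper_width'])
E
```

```text
t: 2.2
tcp_pos: [462.9, 227.0, 248.3]
orientation: [-2.121, -2.317, 0.001]
ft_force: [-0.3, -0.0, 0.4]
gripper_width: 42.6
gripper_force: 0.0
[463.00007063 226.96305663 248.45622462] [ 2.12152206e+00  2.31700555e+00 -5.03287585e-04] [ 3.12659392e-01  2.62887692e-01 -2.80394777e-01  1.02777406e+00
 -1.90618211e-04  1.79542780e+00] 42.62062786085859
```

View pics/s1.png

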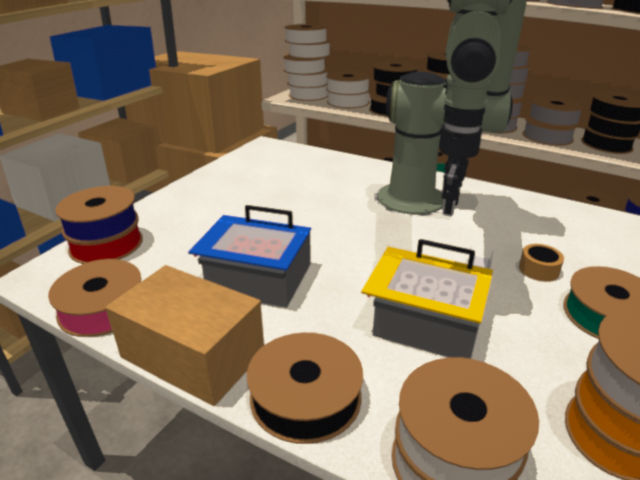

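The gripper hangs above the bar at about (452,205), lined up with it. Next I go down and grip.

```bash
python3 -m inch '[[[0.5,1,2,-30,0],[0.5,1,2,-60,0],[0.5,1,2,-85,0],[0.5,1,2,-104,0],[0.5,1,2,-104,0],[1,1,2,-104,0],[1,1,2,-104,0],[1,1,2,-104,0],[1,1,2,-104,0],[1,1,2,-104,0],[1,1,2,-104,0],[1,1,2,-104,0]]]' 40
python3 - <<'E'
import numpy as np
# arc of the bar relative to start, yaw .09
x0,z0=-165,45
for t in np.arange(.0,1.36,.075):
    d=x0*np.cos(t)+z0*np.sin(t)-x0; z=-x0*np.sin(t)+z0*np.cos(t)-z0
    print(round(t,3),*np.round([d*.996,d*.09,z],0))
E
```

```text
t: 3.45
tcp_pos: [462.0, 229.8, 145.4]
orientation: [-2.117, -2.318, 0.004]
ft_force: [-7.5, -1.3, 7.4]
gripper_width: 10.3
gripper_force: 39.0
0.0 0.0 0.0 0.0
0.075 4.0 0.0 12.0
0.15 9.0 1.0 24.0
0.225 14.0 1.0 36.0
0.3 21.0 2.0 47.0
0.375 28.0 3.0 57.0
0.45 36.0 3.0 67.0
0.525 45.0 4.0 77.0
0.6 54.0 5.0 85.0
0.675 64.0 6.0 93.0
0.75 75.0 7.0 100.0
0.825 86.0 8.0 107.0
0.9 97.0 9.0 112.0
0.975 109.0 10.0 117.0
1.05 121.0 11.0 121.0
1.125 134.0 12.0 123.0
1.2 147.0 13.0 125.0
1.275 159.0 14.0 126.0
1.35 172.0 16.0 126.0
```

```bash
python3 -m inch '[[[1,1,0,12,0],[1,6,1,24,0],[1,12,1,36,0],[1,19,2,47,0],[1,26,3,57,0],[1,34,3,67,0],[1,43,4,77,0],[1,52,5,85,0],[1,52,5,85,0],[1,52,5,85,0]]]'
python3 - <<'E'
from h import *
cap('scene','s2.png')
E
```

```text
t: 4.45
tcp_pos: [513.5, 234.7, 231.7]
orientation: [-2.117, -2.318, 0.006]
ft_force: [-12.7, -2.9, 10.7]
gripper_width: 10.4
gripper_force: 39.5
```

View pics/s2.png

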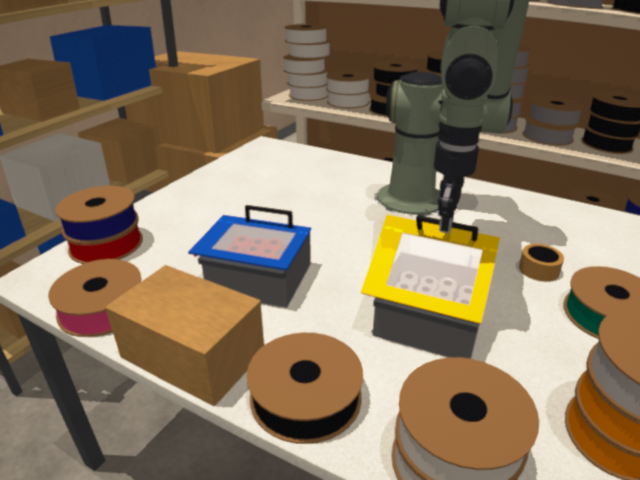

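The lid has followed to about 0.6 rad, with the bar still held at (447,228). The residual force is purely radial, so I'll shift the path about 3 mm outward.

```bash
python3 -m inch '[[[1,8,1,10,0],[1,19,2,18,0],[1,30,3,24,0],[1,42,4,30,0],[1,54,5,35,0],[1,66,6,39,0],[1,79,7,41,0],[1,92,8,43,0],[1,105,9,44,0],[1,115,11,44,0],[1,115,11,44,0],[1,115,11,44,0],[1,115,11,44,0]]]'
python3 - <<'E'
from h import *
c=cap('scene','s3.png');P=pts(c);hsv=cv2.cvtColor(c['frame'],cv2.COLOR_RGB2HSV)
m=(cv2.inRange(hsv,(18,120,80),(38,255,255))>0)&(P[...,0]>520)&(P[...,0]<750)&(P[...,1]>80)&(P[...,1]<380)&(P[...,2]>95)&(P[...,2]<330)
q=P[m];q=q-np.median(q,axis=0);n=np.linalg.svd(q,full_matrices=False)[2][2];n*=np.sign(n[0]);print('lid angle',np.arctan2(np.hypot(*n[:2]),n[2]))
cv2.imwrite('pics/s3c.png',cv2.resize(c['frame'][150:390,330:570,::-1],None,fx=2.4,fy=2.4))
E
```

```text
t: 5.8
tcp_pos: [632.3, 245.7, 276.0]
orientation: [2.118, 2.316, 0.004]
ft_force: [-0.5, -2.0, 6.1]
gripper_width: 10.1
gripper_force: 41.2
lid angle 1.3503224177759139
```

View pics/s3c.png

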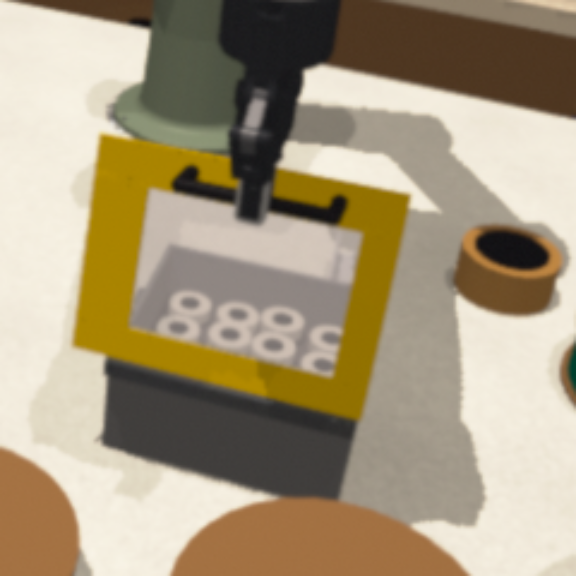

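The crop shows the lid nearly upright at about 1.35 rad, held by the bar at (260,195). I'll wait briefly for the stay and then lower the lid slowly.

```bash
python3 -m inch '[[[1,0,0,0,0],[1,0,0,0,0],[1,-6,0,0,0],[1,-13,-1,0,0],[1,-19,-2,0,0],[1,-25,-3,-1,0],[1,-32,-3,-2,0],[1,-38,-4,-3,0],[1,-44,-4,-4,0],[1,-51,-5,-5,0],[1,-51,-5,-5,0],[1,-51,-5,-5,0]]]'
cat >> h.py <<'E'
def ang():
    c=cap('scene');P=pts(c);hsv=cv2.cvtColor(c['frame'],cv2.COLOR_RGB2HSV)
    m=(cv2.inRange(hsv,(18,120,80),(38,255,255))>0)&(P[...,0]>520)&(P[...,0]<750)&(P[...,1]>80)&(P[...,1]<380)&(P[...,2]>95)&(P[...,2]<330)
    q=P[m];q=q-np.median(q,axis=0);n=np.linalg.svd(q,full_matrices=False)[2][2];n*=np.sign(n[0]);return np.arctan2(np.hypot(*n[:2]),n[2])
E
python3 - <<'E'
from h import *
print(ang());c=cap('top');cv2.imwrite('pics/t4.png',cv2.resize(c['frame'][150:330,120:300,::-1],None,fx=3.2,fy=3.2))
E
```

```text
t: 7.05
tcp_pos: [579.9, 241.0, 268.7]
orientation: [2.119, 2.319, -0.001]
ft_force: [-2.3, -4.4, 6.5]
gripper_width: 10.2
gripper_force: 42.2
1.0434529991356927
```

View pics/t4.png

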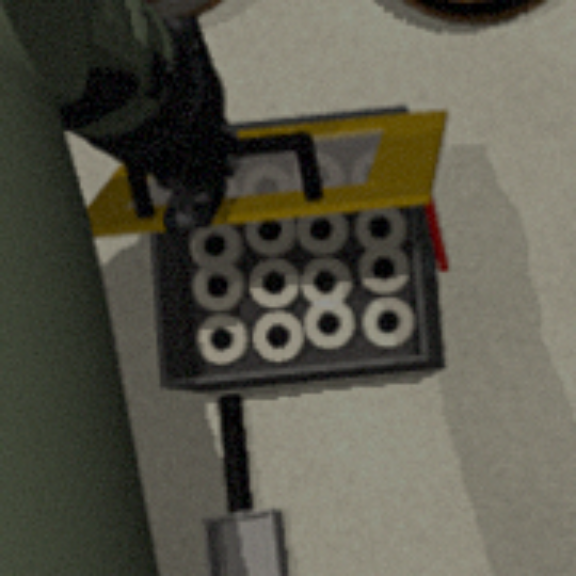

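The top view shows the red stay up under the lid at (438,235). The scoop is untouched. I'll lower the last bit now.

```bash
python3 -m inch '[[[1,-3,0,-1,0],[1,-6,-1,-2,0],[1,-9,-1,-3,0],[1,-12,-1,-4,0],[1,-12,-1,-4,0],[1,-12,-1,-4,0]]]'; python3 -c "from h import *;print(ang())"
```

```text
t: 7.75
tcp_pos: [569.8, 240.2, 265.3]
orientation: [2.118, 2.317, 0.004]
ft_force: [2.8, -4.6, 7.1]
gripper_width: 10.3
gripper_force: 42.5
0.982489427054064
```

```bash
python3 -m inch '[[[0.8,0,0,0,0],[0.74,0,0,0,0],[0.72,0,0,0,0],[0.72,0,0,0,0],[0.72,0,0,0,0],[0.72,0,0,8,0],[0.72,0,0,18,0],[0.72,0,0,30,0],[0.72,0,0,45,0],[0.72,0,0,70,0],[0.72,0,0,100,0],[0.72,0,0,100,0],[0.72,0,0,100,0]]]'; python3 - <<'E'
from h import *
print(ang());cap('scene','s5.png')
E
```

```text
t: 9.1
tcp_pos: [568.9, 240.5, 365.9]
orientation: [2.118, 2.318, 0.004]
ft_force: [-0.5, -0.9, -0.8]
gripper_width: 23.9
gripper_force: 0.0
0.9893079261400363
```

View pics/s5.png

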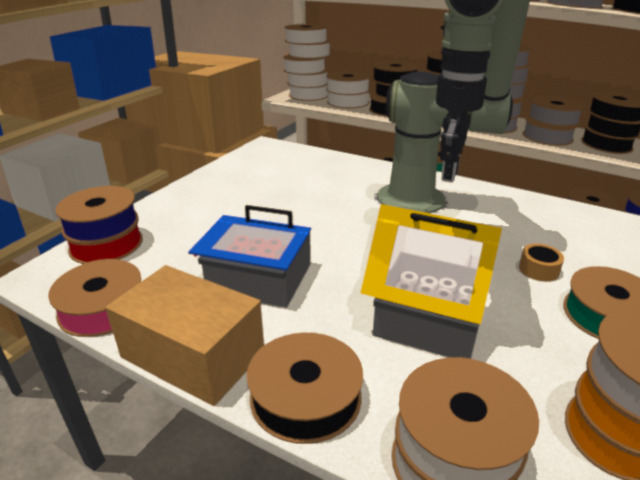

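The yellow lid is propped at about 0.98 rad (430,260). The gripper is clear of it at (450,170), and the blue lid at (250,240) is still shut.

```bash
python3 -c "from h import *;print(hand_in())"
```

```text
the job is handed in; nothing more can be done
None
```

The job is handed in with the yellow lid resting on its red stay at about 0.98 rad, the gripper clear of it, the blue lid shut and the scoop not touched; no verdict came back.

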